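# Show a freshly lacquered panel to the inspection camera

## Task

Swing the rack's keeper bar right out to the side, take the green panel by its bare wooden edges only and lift it straight up out of its slot: the lacquer on both faces of all the panels is still soft, so nothing may touch a coloured face. Hold the green panel up in front of the inspection camera, right way up and in the middle of the view, with one face (either will do) square to the lens and 150 mm from it, and finish holding it still there. Leave the other two panels standing in their slots with the bar still open, and do not bump the camera or push the red cup and the sanding block about.

Things in the scene. Friction and masses are not known exactly. Their poses are not given: they have to be found in the camera images.
- rack: fixed wooden drying rack, deck 200 x 104 mm on two feet, top at z = 40 mm; origin under its centre, x along the rack, z up. Three slots at x = -42, 0, 42 mm hold one upright panel each, its side edges in grooves 9 mm wide, 5 mm deep; rails reach z = 86 mm, out to y = +-40 mm. Bar's pivot post at x = 86 mm, rest post at x = -86 mm, both to z = 154 mm; steel stop beside the latter (y = -15 mm) to 162 mm
- keeper (a joint): swing angle (rad) of the aluminium keeper bar about its upright pivot: 0 = shut, along the rack 5 mm over the panels' tops so that none can be lifted; grows as the free end swings level to the rack's +y side (clockwise from above), stop at 1.75; starts at 0 to 0.1. Bar 16 mm wide, from z = 155 to 161 mm; light friction (under 1 N at the knob), stays where left
- keeper_knob (a point): centre of the black round knob on top of the bar's free end, 18 mm diameter (12 mm in its lowest 4 mm); the bar's top is 13 mm below this point, the knob's top 13 mm above; 172 mm from the pivot axis
- keeper_hinge (a point): the bar's pivot axis (vertical), half-way up the bar; a screw head on it reaches z = 171 mm
- green_panel_center (a point): centre of the panel with GREEN faces: 60 mm wide (its y), 110 mm tall (its z, up), about 60 g. Bare wooden rim 7 mm thick (its x) all round; on both faces, which are alike, a lacquered field 42 x 92 mm, centred, stands 2 mm proud. Stands in any of the three slots, x along the rack's x, underside at z = 40 mm, top at 150 mm
- white_panel_center (a point): centre of the like panel with white faces, in another slot
- blue_panel_center (a point): centre of the like panel with blue faces, in another slot
- green_lacquer: the soft green lacquered fields on the green panel's two faces (origin at the middle of the panel's lower edge, axes as the panel's)
- white_lacquer: the same of the white panel
- blue_lacquer: the same of the blue panel
- green_panel: the green panel; origin at the middle of its lower edge
- white_panel: the white panel; origin at the middle of its lower edge
- blue_panel: the blue panel; origin at the middle of its lower edge
- camera_lens (a point): centre of the lens front of the inspection camera, a silver and black tube 40 mm across, 88 mm long, on a post. It looks along this point's -x axis; z is up in its picture, y is level. It stands at the far side of the bench and looks roughly towards the robot, 14 to 29 degrees downwards; height and tilt differ from run to run
- camera_stand: fixed stand of the camera: dark steel base 150 x 110 x 14 mm, its centre at x = +100 mm from the origin, which lies on the bench before it; round post 18 mm thick at x = +145 mm, 374 mm high. The camera tube's tilt axis is above the base's centre; the lens front is 58 mm before that axis, towards -x
- red_cup: empty red plastic cup standing on the bench, 76 mm across, 92 mm high; origin under its centre; bystander
- sanding_block: cork sanding block lying on the bench, 61 x 105 x 31 mm; origin under its centre; bystander
Mind the look-alikes: they are no part of the job. Of the things that look like the rack, the larger one is meant.

How it is judged:
On the way, in this order (a step that is already met when the one before it is completed fails the run):
1. the keeper bar is swung at least 0.9 rad aside, with the green panel still standing in its slot (value of joint keeper above 0.9 rad and height (world z) of green_panel_center below 0.11 m), for 0.1 s.
2. the green panel, in the fingers, is lifted right out of the grooves (its centre over 150 mm high) (height (world z) of green_panel_center above 0.15 m and contact force between the fingers and green_panel above 0.5 N), for 0.1 s.
At the end, for the whole second after the job is handed in: Green panel still in the fingers, clear of rack and camera, centre 128 to 172 mm from the lens, within 16 mm of its axis across and up; top up, square to the lens within 0.18 rad; bar open over 0.9 rad; other panels in their slots (12 mm, 0.12 rad); cup and block moved under 20 mm (x of green_panel_center in the frame of camera_lens between -0.172 and -0.128 m and y of green_panel_center in the frame of camera_lens between -0.016 and 0.016 m and z of green_panel_center in the frame of camera_lens between -0.016 and 0.016 m and angle between the x axis of green_panel and the x axis of camera_lens, either way round below 0.18 rad and angle between the y axis of green_panel and the y axis of camera_lens, either way round below 0.18 rad and angle between green_panel's own z axis and vertical below 1 rad and contact force between the fingers and green_panel above 0.5 N and contact force between green_panel and rack below 0.05 N and contact force between green_panel and camera_stand below 0.05 N and linear speed of green_panel below 0.02 m/s and value of joint keeper above 0.9 rad and distance of each of white_panel_center, blue_panel_center from where it was at the start of the episode below 0.012 m and angle between each of white_panel, blue_panel's own z axis and vertical below 0.12 rad and distance of each of red_cup, sanding_block from where it was at the start of the episode below 0.02 m); the arm keeps its last pose, push and grip.
It fails at once if anything touches the soft lacquer of a panel with over 0.3 N (contact force between any of green_lacquer, white_lacquer, blue_lacquer and anything else above 0.3 N).
It fails at once if the white or the blue panel is shifted over 15 mm (distance of any of white_panel_center, blue_panel_center from where it was at the start of the episode above 0.015 m).
It fails at once if the robot bumps the camera or its stand (over 2 N) (contact force between any of the arm, the fingers and camera_stand above 2 N).
It fails at once if the red cup or the sanding block is pushed over 20 mm (distance of any of red_cup, sanding_block from where it was at the start of the episode above 0.02 m).
It also fails if it takes over 51 s, if anything falls off the work surface, if the arm or the gripper's body presses on something with over 40 N, if the wrist force passes 120 N, or if a joint passes its speed limit or range.

## Robot

A 6-joint arm with a two-finger parallel gripper is mounted at the origin on a cart in front of the work surface, level with it; the furniture and walls round the work are solid. World frame = base frame: x ahead of the robot, y to its left, z up, the work surface at z = 0. Lengths are in m, angles in rad, forces in N, time in s.
With the tool pointing down it reaches from about 0.375 to 0.9 m from the base axis. Payload 3.1 kg.
Tool frame: the origin (TCP) lies where the fingers leave the gripper's body, on its centre line; the fingertips stand manip.tip_reach ahead of it and the grasp point (between the pads) lies 54 mm ahead of it (manip.tip_reach is the distance from the TCP to the fingertips, in m); z points along the fingers, y is the direction in which the jaws open and shut (so a half turn about z gives the same grasp; the last joint's range is limited). The gripper opens to 85 mm and grips with 20 to 120 N. Pads are 22 mm wide; open, the fingers measure 114 mm over their backs; the gripper's body (76 mm by 85 mm) begins 54 mm behind the grasp point. The pads swing forward as they close: fully open they stand 13 mm farther back than shut.
Start: joints at [-1.518, 0.527, 1.433, -0, 1.181, -0.178], TCP at [0.144, -0.608, 0.304] pointing down, gripper open.
Joint ranges: [-3.08, 3.08], [-0.75, 2.2], [0.22, 2.44], [-1.43, 4.57], [0, 2.65], [-2.85, 2.85]. Speed limits (rad/s): [2.79, 2.79, 3.14, 3.14, 3.14, 3.14].

## Interface

Orientations are given as a unit quaternion [x, y, z, w].
In Python, from station import manip, cams, order gives the robot as it stands. The module is installed in compiled form; this text tells all that it offers.
- The arm moves only by the tool drive_tool, never from a script. Its arguments are lists of equal length, an entry for each row: "linear": the shift along the tool's x, y, z in mm, a list of three; "rot": the turn, a rotation vector about the tool's x, y, z in degrees, a list of three; "hand": the finger opening in mm, from 0 to 85.4. A call has 1 to 20 rows; each row shifts and turns the pose as measured when the row begins, along the tool's axes as they then stand; what a row does not reach is not made up. A row lasts 1/12 s, in which the tool goes at most 41.7 mm and 7.16 degrees, less where a joint would pass 70% of its speed; a pose out of reach is approached as far as the arm can. A call with a gripper value outside its range is refused whole. The fingers move at their own pace and stop on an object; "force" is the grip in N (left out, the last holds). Time passes only in rows, so rows that do not move let the fingers close. It gives the time, the measured TCP pose, the force and the opening at its end, in the units of the state.
- manip.sense(): the state, without advancing time (a new reading comes with each control period).
- cams.snapshot(name): name is "side" or "top" or "wrist"; returns the picture (480x640x3 uint8, red, green, blue); there is no depth.
- cams.camera_model(name): a dict with "vfov" (degrees; the focal length in pixels is half the picture's height over the tangent of half this angle, whatever the lens; pixels are square), "cx", "cy" (the principal point, pixels), "k1" (the pictures are not rectified: a ray, as slopes to the right and down, at radius r is drawn at 1 + k1 r^2 times it, then the intrinsics apply), "rvec" (rotation vector, rad) and "tvec" (3), from world to camera coordinates, as OpenCV has them. Camera axes: x right, y down, z forward; pixel columns grow to the right and rows downward; lengths in m; the calibration is good to about 2 mm. A picture is of the moment at which its call begins: read the wrist's pose just before it. camera_model takes no time and is no camera call; for the wrist camera it gives the pose at the moment of the call.
- order.sign_off(): hands the job in, once; it reports no verdict.
Trained networks look in the newest picture that a camera, given by its name, has taken for a name from the list of things; names that differ only in an ending like _2 or _b are one class to them, and where a whole thing is asked for, a point or a joint stands for the part that bears it (a point fixed in the world has none). Each returns a list of dicts, best first, with "score" (0 to 1); they miss things now and then, are a little off and sometimes report something else, mostly with a low value. They report only what shows in the picture. A call takes as long as a camera call. They do not tell look-alikes from the thing itself.
- cams.regions_of(label, camera): "pixels" (480x640 bool, what is visible of it) and "rect" ([left, top, right, bottom] in pixels, round what is visible of it).
- cams.spot_point(label, camera): "at" ([column, row] in pixels: a listed point, or the origin of a listed thing).
The state is a dict: "t": time; "q": joint angles; "qd": joint speeds; "tau": joint torques, N m; "tcp_pos": TCP position; "tool_rot": TCP orientation; "force": force on the tool from outside, world axes, zero at the start; "ft_torque": the same for the moment, N m; "finger_gap": opening from 0.0 (shut) to 1.0 (fully open).
Only numpy, scipy, OpenCV 4.12 (cv2) and the standard library are available. Lean on these libraries where they do the work, as an engineer would, in place of code of your own. Each camera call takes 0.05 s, during which the arm holds its last target. There are 200 camera calls.

## Working session

There is one attempt and no reset: what is moved stays moved. The work goes in short steps, Python scripts to look and compute and a tool call to move; the robot and the scene stay as the last step left them, time stands still between calls to the robot, and variables do not carry over. Pictures are saved under pics/ and viewed, about 8 in all and at most 12, crops included, and the job is handed in when it is done.

Besides the shell and the picture viewer there is one more tool, called after "Emit:" as name(argument=value, ...), one argument or row to a line, values as JSON. drive_tool: Moves the arm, as the interface text tells. Its arguments: {"type":"object","properties":{"linear":{"type":"array","items":{"type":"array","items":{"type":"number"}}},"rot":{"type":"array","items":{"type":"array","items":{"type":"number"}}},"hand":{"type":"array","items":{"type":"number"}},"force":{"type":"number"}},"required":["linear","rot","hand"]}

```bash
mkdir -p pics
cat > h.py <<'E'
import numpy as np, cv2
from scipy.spatial.transform import Rotation as R
from scipy.optimize import least_squares
from station import manip, cams, order
def K(n):
    m=cams.camera_model(n); f=240/np.tan(np.radians(m['vfov'])/2)
    return np.array([[f,0,m['cx']],[0,f,m['cy']],[0,0,1.]]),np.array([m['k1'],0,0,0.]),np.array(m['rvec'],float),np.array(m['tvec'],float)
def proj(n,P,k=None):
    A,d,r,t=k or K(n); return cv2.projectPoints(np.array(P,float).reshape(-1,1,3),r,t,A,d)[0][:,0]
def ray(n,uv,k=None):
    A,d,r,t=k or K(n); M=R.from_rotvec(r).as_matrix()
    s=cv2.undistortPoints(np.array(uv,float).reshape(1,1,2),A,d)[0,0]
    v=M.T@np.r_[s,1]; return -M.T@t, v/np.linalg.norm(v)
def atz(n,uv,z,k=None):
    o,v=ray(n,uv,k); return o+v*(z-o[2])/v[2]
def tri(rays):
    A=sum(np.eye(3)-np.outer(v,v) for o,v in rays); b=sum((np.eye(3)-np.outer(v,v))@o for o,v in rays)
    p=np.linalg.solve(A,b); return p,[np.linalg.norm(np.cross(p-o,v)) for o,v in rays]
def save(im,f): cv2.imwrite('pics/'+f,np.ascontiguousarray(im[...,::-1]))
E
python3 - <<'E'
from h import *
print(manip.sense(), manip.tip_reach)
ims=[cams.snapshot(n) for n in('side','top')]
np.save('side.npy',ims[0]);np.save('top.npy',ims[1])
save(ims[0],'side0.png'); save(ims[1],'top0.png')
for n in('side','top'):
    print(n,np.round(ray(n,(320,240)),3).tolist())
    for l in ('keeper_knob','keeper_hinge','green_panel_center','white_panel_center','blue_panel_center','camera_lens','camera_stand','rack','red_cup','sanding_block'):
        print(l,[(np.round(d['at']).tolist(),round(d['score'],2)) for d in cams.spot_point(l,n)])
E
```

```text
{'t': 0.0, 'q': array([-1.51748314e+00,  5.28485223e-01,  1.43390048e+00, -1.64768054e-05,
        1.18140059e+00, -1.78516358e-01]), 'qd': array([ 1.69691329e-03,  3.42936545e-04, -1.59901992e-03, -1.08722183e-03,
        1.04134366e-03, -1.05355783e-07]), 'tau': array([-7.77240007e-05, -4.42343187e+01, -1.78026652e+01, -2.16589251e-04,
        8.48556199e-03,  1.31968318e-05]), 'tcp_pos': array([ 0.14358409, -0.60770787,  0.30292232]), 'tool_rot': array([ 9.93288441e-01,  1.15658418e-01,  6.10144722e-05, -1.09514729e-03]), 'force': array([ 0.71028146, -0.30632264,  0.18229075]), 'ft_torque': array([ 0.00191594, -0.04170622,  0.0111629 ]), 'finger_gap': 0.9990132404981227} 0.0726
side [[0.173, 0.739, 0.677], [0.365, -0.803, -0.472]]
keeper_knob [([304.0, 313.0], 0.7), ([257.0, 276.0], 0.67), ([287.0, 354.0], 0.65), ([269.0, 354.0], 0.33)]
keeper_hinge [([233.0, 288.0], 0.83), ([224.0, 260.0], 0.6), ([265.0, 349.0], 0.41)]
green_panel_center [([268.0, 326.0], 0.73), ([304.0, 310.0], 0.57)]
white_panel_center [([284.0, 334.0], 0.81)]
blue_panel_center [([247.0, 316.0], 0.89), ([266.0,
[... 240 characters left out ...]
.0], 0.41), ([286.0, 356.0], 0.4)]
sanding_block [([416.0, 255.0], 0.81)]
top [[0.357, -0.105, 1.536], [0.119, -0.035, -0.992]]
keeper_knob [([262.0, 190.0], 0.69)]
keeper_hinge [([214.0, 194.0], 0.78), ([276.0, 152.0], 0.45), ([218.0, 234.0], 0.39), ([338.0, 191.0], 0.34)]
green_panel_center [([215.0, 229.0], 0.45)]
white_panel_center [([212.0, 247.0], 0.52)]
blue_panel_center [([214.0, 211.0], 0.71)]
camera_lens [([352.0, 145.0], 0.96), ([215.0, 248.0], 0.2)]
camera_stand [([338.0, 190.0], 0.79), ([215.0, 195.0], 0.52)]
rack [([222.0, 234.0], 0.73), ([271.0, 181.0], 0.59)]
red_cup [([323.0, 269.0], 0.88), ([216.0, 233.0], 0.18)]
sanding_block [([214.0, 246.0], 0.62), ([412.0, 292.0], 0.6)]
```

View pics/side0.png

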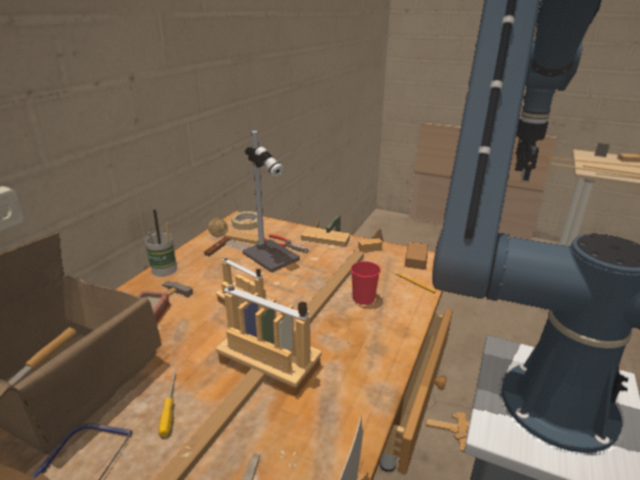

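View pics/top0.png

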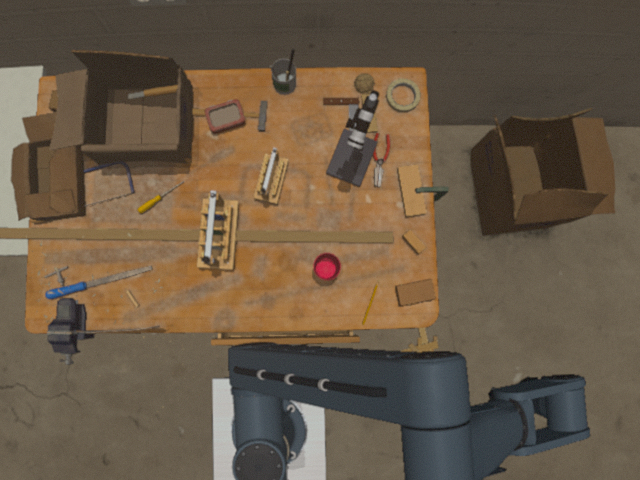

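The side view shows the large rack at (268,345), with the blue, green and white panels at (250,318), (267,325) and (285,332). The camera is at (265,160), the cup at (365,285) and the block at (415,255). In the top view two things look like the rack: a larger one at (218,234) and a smaller one at (270,178). The larger one is meant, and I'll confirm that in an enlarged crop.

Run:
```python
from h import *
s=np.load('side.npy');t=np.load('top.npy')
a=cv2.resize(s[255:395,205:335],None,fx=3,fy=3,interpolation=2)
b=cv2.resize(t[180:280,185:285],None,fx=4,fy=4,interpolation=2)
o=np.zeros((430,800,3),np.uint8);o[:420,:390]=a;o[:400,395:795]=b
save(o,'c1.png')
# candidates
P={'knob':((304,310),(209,266)),'hinge':((233,288),(214,194)),'lens':((276,170),(352,145))}
for k,(u,v) in P.items():
    p,e=tri([ray('side',u),ray('top',v)]);print(k,p.round(3),np.round(e,4))
for k,u,v,z in (('cup',(361,298),(323,269),0),('block',(416,255),(412,292),0),('rack',(268,361),(222,234),0)):
    print(k,atz('side',u,z).round(3),atz('top',v,z).round(3))
print(atz('side',(233,288),.165).round(3),atz('top',(214,194),.165).round(3))
print(atz('side',(304,310),.174).round(3),atz('top',(209,266),.174).round(3))
for l in('camera_lens','camera_stand'):
  for n in('side','top'):
    print(l,n,[(d['rect'],round(d['score'],2)) for d in cams.regions_of(l,n)])
```

```text
knob [0.468 0.138 0.168] [0.0094 0.0094]
hinge [0.65  0.124 0.158] [0.0008 0.0008]
lens [ 0.741 -0.232  0.288] [0.002 0.002]
cup [ 0.466 -0.167  0.   ] [ 0.457 -0.166  0.   ]
block [ 0.389 -0.449  0.   ] [ 0.385 -0.424  0.   ]
rack [0.568 0.135 0.   ] [0.564 0.127 0.   ]
[0.643 0.132 0.165] [0.649 0.123 0.165]
[0.474 0.147 0.174] [0.458 0.134 0.174]
camera_lens side [([252.8, 145.2, 284.0, 175.5], 0.73)]
camera_lens top [([346.6, 112.5, 372.7, 146.8], 0.71)]
camera_stand side [([244.1, 132.4, 300.3, 269.0], 0.87), ([281.9, 315.8, 291.5, 349.5], 0.49)]
camera_stand top [([326.0, 93.4, 381.5, 184.7], 0.72)]
```

View pics/c1.png

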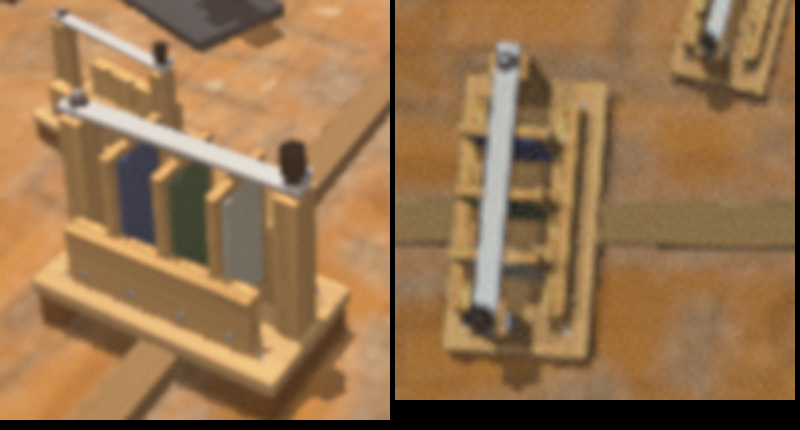

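The crop confirms the larger rack in front, with the smaller copy behind it. Slot order from far to near is blue, green, white. The bar is shut, with its knob at the near end: side (302,309), top (206,260). Next I'll get a rough rack pose and plan a move to a spot above it.

```bash
cat >> h.py <<'E'
def plan(pos,yaw=None,rot=None,lin=40,ang=7):
    """rows (tool frame, mm/deg) to go from the measured pose to pos with tool down (tool x at yaw) or rot"""
    s=manip.sense(); p=s['tcp_pos']; r=R.from_quat(s['tool_rot'])
    g=R.from_euler('z',yaw)*R.from_euler('x',np.pi) if rot is None else rot
    d=r.inv().apply(np.array(pos)-p)*1000; w=np.degrees((r.inv()*g).as_rotvec())
    print('tool shift',d.round(1),'rotvec deg',w.round(1),'rows>=',max(np.linalg.norm(d)/lin,np.linalg.norm(w)/ang).round(1))
    return d,w
E
python3 - <<'E'
from h import *
h,e=tri([ray('side',(205+80/3,255+97/3)),ray('top',(213,194.5))]);print('hinge',h.round(3),e[0])
k,e=tri([ray('side',(302.3,309)),ray('top',(206.2,259.8))]);print('knob',k.round(3),e[0])
v=(h-k)[:2];print(np.linalg.norm(v),np.degrees(np.arctan2(v[1],v[0])))
# deck corners from top crop, z=.04
c=[atz('top',(185+(x-395)/4,180+y/4),.04)[:2] for x,y in((470,80),(607,84),(588,358),(445,352))]
print(np.round(c,3),np.mean(c,0).round(3)); d=(c[0]+c[1]-c[2]-c[3])
print(np.degrees(np.arctan2(d[1],d[0])))
s=manip.sense();print(R.from_quat(s['tool_rot']).as_matrix().round(3))
print(cams.camera_model('wrist'))
r,t=K('wrist')[2:];M=R.from_rotvec(r).as_matrix();T=R.from_quat(s['tool_rot']).as_matrix()
print('wristcam in tool',(T.T@(-M.T@t-s['tcp_pos'])).round(3),(T.T@M.T).round(3))
E
```

```text
hinge [0.649 0.127 0.161] 0.0006759338021707215
knob [0.477 0.142 0.172] 0.0023222150385905967
0.1728316071474099 -5.16168066169303
[[0.659 0.174]
 [0.654 0.075]
 [0.457 0.089]
 [0.463 0.19 ]] [0.558 0.132]
-4.398464943030443
[[ 0.973  0.23   0.   ]
 [ 0.23  -0.973  0.   ]
 [ 0.    -0.    -1.   ]]
{'vfov': 71.22792102757246, 'cx': 314.17692833025615, 'cy': 241.6953262095255, 'k1': 0.018748700660464433, 'rvec': array([-2.28437072,  1.80944134,  0.25269563]), 'tvec': array([-0.62517595, -0.03512717,  0.37960127])}
wristcam in tool [ 0.069  0.    -0.071] [[-0.001 -0.962 -0.273]
 [ 1.    -0.001 -0.001]
 [ 0.    -0.273  0.962]]
```

Emit:
drive_tool(
  linear=[
    [29,-21,-8],
    [29,-21,-8],
    [29,-21,-8],
    [29,-21,-8],
    [29,-21,-8],
    [29,-21,-8],
    [29,-21,-8],
    [29,-21,-8],
    [29,-21,-8],
    [29,-21,-8],
    [29,-21,-8],
    [29,-21,-8],
  ],
  rot=[
    [0,0,0],
    [0,0,0],
    [0,0,0],
    [0,0,0],
    [0,0,0],
    [0,0,0],
    [0,0,0],
    [0,0,0],
    [0,0,0],
    [0,0,0],
    [0,0,0],
    [0,0,0],
  ],
  hand=[60,40,20,0,0,0,0,0,0,0,0,0],
)

```text
t: 2.3
tcp_pos: [0.4314, -0.2768, 0.4012]
tool_rot: [0.994, 0.108, -0.0, 0.002]
force: [0.5, -0.9, 0.3]
finger_gap: -0.002
```

Run:
```python
from h import *
print(manip.sense()['tcp_pos'])
plan((.53,.12,.38),np.radians(-4.5))
```

```text
[ 0.43138936 -0.2768208   0.40120921]
tool shift [ 181.5 -366.5   19.5] rotvec deg [ 0.2  0.  16.9] rows>= 10.2
```

Emit:
drive_tool(
  linear=[
    [18,-36,2],
    [18,-36,2],
    [18,-36,2],
    [18,-36,2],
    [18,-36,2],
    [18,-36,2],
    [18,-36,2],
    [18,-36,2],
    [18,-36,2],
    [18,-36,2],
    [0,0,0],
    [0,0,0],
    [0,0,0],
    [0,0,0],
  ],
  rot=[
    [0,0,0],
    [0,0,0],
    [0,0,0],
    [0,0,0],
    [0,0,0],
    [0,0,0],
    [0,0,0],
    [0,0,0],
    [0,0,0],
    [0,0,0],
    [0,0,5.6],
    [0,0,5.6],
    [0,0,5.6],
    [0,0,0],
  ],
  hand=[0,0,0,0,0,0,0,0,0,0,0,0,0,0],
)

```text
t: 3.47
tcp_pos: [0.5361, 0.1365, 0.3824]
tool_rot: [0.999, -0.038, 0.009, 0.004]
force: [-0.3, -0.1, -0.9]
finger_gap: 0.002
```

Run:
```python
from h import *
s=manip.sense(); k=K('wrist'); np.savez('w1.npz',r=k[2],t=k[3]); im=cams.snapshot('wrist'); np.save('w1.npy',im); save(im,'w1.png')
for l,z in (('keeper_knob',.174),('keeper_hinge',.165),('green_panel_center',.15),('white_panel_center',.15),('blue_panel_center',.15)):
    print(l,[(np.round(d['at']).tolist(),round(d['score'],2),atz('wrist',d['at'],z,k).round(3)) for d in cams.spot_point(l,'wrist')])
```

```text
keeper_knob [([455.0, 73.0], 0.6, array([0.654, 0.018, 0.174]))]
keeper_hinge [([311.0, 97.0], 0.94, array([0.647, 0.128, 0.165]))]
green_panel_center [([312.0, 193.0], 0.58, array([0.569, 0.134, 0.15 ]))]
white_panel_center [([309.0, 234.0], 0.76, array([0.531, 0.139, 0.15 ]))]
blue_panel_center []
```

View pics/w1.png

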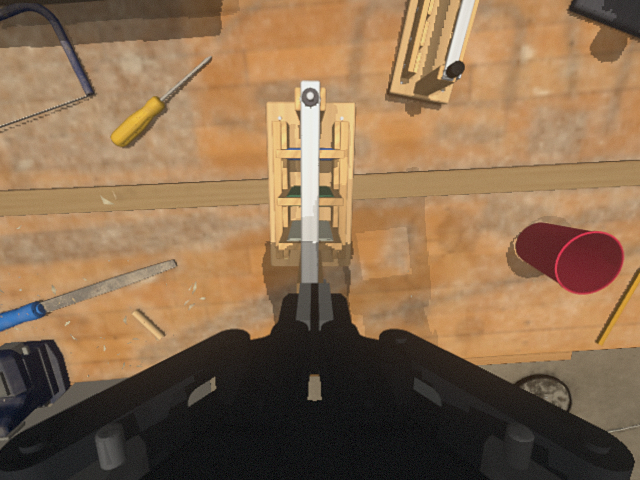

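The wrist view shows the hinge screw at (310,97) and the bar running straight down column 310. The panel tops are at rows ~150 (blue), ~198 (green) and ~235 (white), and the far deck corners at (267,102) and (355,102). The fingers hide the knob.

Run:
```python
from h import *
z=np.load('w1.npz');k=K('wrist')[:2]+(z['r'],z['t']); im=np.load('w1.npy')
H=atz('wrist',(310.5,97),.171,k); b=atz('wrist',(310.5,270),.161,k)
print('hinge',H.round(4),'bar yaw',np.degrees(np.arctan2(*(H-b)[1::-1])))
for u in((267,102),(355,102)):print(atz('wrist',u,.04,k).round(4))
for u in((282,123),(338,123),(348,123),(273,123),(273,243),(348,243)):print(u,atz('wrist',u,.086,k).round(4))
save(cv2.resize(im[80:260,240:380],None,fx=4.2,fy=3.3,interpolation=2),'w1c.png')
plan((.437,.10,.30),np.radians(-4.5))
```

```text
hinge [0.6461 0.129  0.171 ] bar yaw -4.600816007568408
[0.664 0.178 0.04 ]
[0.6563 0.0772 0.04  ]
(282, 123) [0.6362 0.1596 0.086 ]
(338, 123) [0.6317 0.1018 0.086 ]
(348, 123) [0.6309 0.0914 0.086 ]
(273, 123) [0.6369 0.1689 0.086 ]
(273, 243) [0.5088 0.183  0.086 ]
(348, 243) [0.5021 0.0979 0.086 ]
tool shift [-97.8  41.9  81.2] rotvec deg [ 0.5 -1.1  0.2] rows>= 3.3
```

View pics/w1c.png

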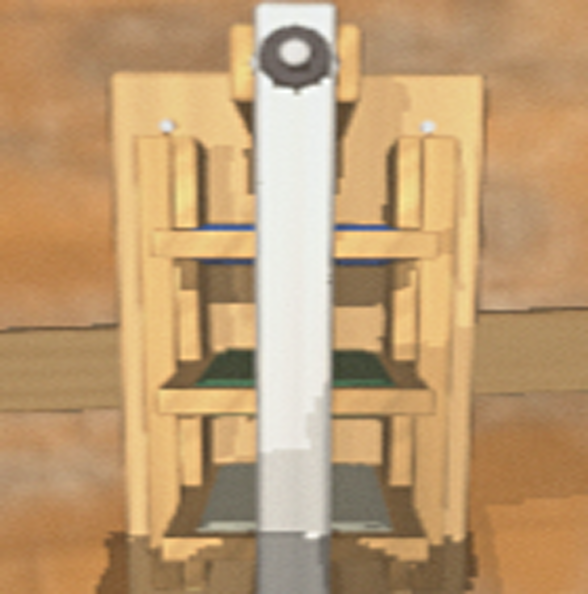

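Run:
```python
from h import *
z=np.load('w1.npz');k=K('wrist')[:2]+(z['r'],z['t'])
for u in((277.6,201.2),(343.8,201.2),(276.2,153.6),(345.5,153.6)):print(u,atz('wrist',u,.15,k).round(4))
print(manip.sense()['q'].round(3))
plan((.473,.097,.30),np.radians(-4.5))
```

```text
(277.6, 201.2) [0.5642 0.1656 0.15  ]
(343.8, 201.2) [0.5595 0.1056 0.15  ]
(276.2, 153.6) [0.6058 0.1624 0.15  ]
(345.5, 153.6) [0.6012 0.1018 0.15  ]
[ 0.049  0.34   1.523 -0.011  1.262  1.699]
tool shift [-61.7  42.2  81.8] rotvec deg [ 0.5 -1.1  0.2] rows>= 2.8
```

Emit:
drive_tool(
  linear=[
    [-15,10,20],
    [-15,10,20],
    [-15,10,20],
    [-15,10,20],
    [0,0,15],
    [0,0,15],
    [0,0,0],
  ],
  rot=[
    [0.2,-0.5,0],
    [0.2,-0.5,0],
    [0,0,0],
    [0,0,0],
    [0,0,0],
    [0,0,0],
    [0,0,0],
  ],
  hand=[0,0,0,0,0,0,0],
)

```text
t: 4.35
tcp_pos: [0.4741, 0.0955, 0.2711]
tool_rot: [0.999, -0.037, 0.005, -0.0]
force: [-0.1, 0.1, -0.4]
finger_gap: 0.0
```

Run:
```python
from h import *
k=K('wrist');im=cams.snapshot('wrist');save(im,'w2.png')
c,s_=np.cos(np.radians(-4.5)),np.sin(np.radians(-4.5))
print(proj('wrist',[(.4755,.1425,.174),(.4755,.1425,.187)],k).round())
plan((.4755-.0785*.045,.1425-.045,.2465),np.radians(-4.5))
```

```text
[[227. 286.]
 [220. 296.]]
tool shift [-3.6 -1.8 25.8] rotvec deg [-0.  -0.7  0.3] rows>= 0.7
```

View pics/w2.png

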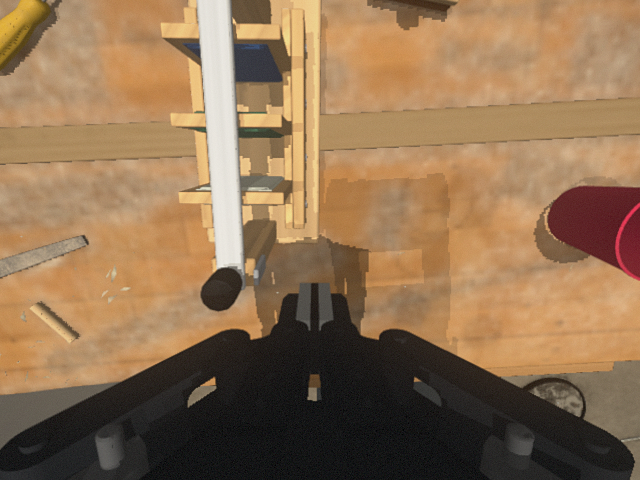

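The wrist view has the knob at (222,290), where I predicted it, and the fingertips at (315,285) to its right, clear. I'll go down beside it and touch.

Emit:
drive_tool(
  linear=[
    [-2,0,12],
    [-2,0,13],
    [0,0,0],
    [0,-10,0],
    [0,-10,0],
  ],
  rot=[
    [0,-0.7,0],
    [0,0,0],
    [0,0,0],
    [0,0,0],
    [0,0,0],
  ],
  hand=[0,0,0,0,0],
)

```text
t: 4.82
tcp_pos: [0.4767, 0.1151, 0.2492]
tool_rot: [0.999, -0.038, 0.004, -0.0]
force: [0.2, 0.2, 0.3]
finger_gap: 0.0
```

Run:
```python
from h import *
s=manip.sense();T=R.from_quat(s['tool_rot'])
print([proj('wrist',[s['tcp_pos']+T.apply((0,0,d))]).round()[0] for d in(.06,.0726,.0856)])
print(K('wrist')[1])
```

```text
[array([314., 314.]), array([314., 301.]), array([314., 290.])]
[0.0187487 0.        0.        0.       ]
```

Emit:
drive_tool(
  linear=[
    [0,-4,4],
    [-1.5,-18,0],
    [-1.5,-18,0],
    [-1.5,-18,0],
    [-1.5,-18,0],
  ],
  rot=[
    [0,-0.6,0],
    [0,0,6],
    [0,0,6],
    [0,0,6],
    [0,0,6],
  ],
  hand=[0,0,0,0,0],
)

```text
t: 5.23
tcp_pos: [0.4897, 0.195, 0.2474]
tool_rot: [0.967, -0.253, 0.0, 0.0]
force: [0.3, -0.9, 0.0]
finger_gap: -0.0
```

```bash
cat > kn.py <<'E'
from h import *
import sys
def st(th):
    y=np.radians(-4.5)-th; H=np.array([.646,.129]); return H-.172*np.array([np.cos(y),np.sin(y)])
s=manip.sense();T=R.from_quat(s['tool_rot']);print(s['q'].round(2),T.as_euler('zyx',True).round(1))
o=cams.spot_point.__call__ if 0 else None
im=cams.snapshot(sys.argv[1]); 
d=cams.spot_point('keeper_knob',sys.argv[1]); print([(np.round(x['at']),round(x['score'],2),atz(sys.argv[1],x['at'],.174).round(3)) for x in d])
for th in np.arange(0,1.8,.2):
    k=np.r_[st(th),.174]; print(round(th,1),k.round(3),proj(sys.argv[1],k)[0].round(),'in tool mm',(1e3*T.inv().apply(k-s['tcp_pos'])).round())
E
python3 kn.py top
```

```text
[ 0.17  0.48  1.74 -0.    0.93  2.25] [ 29.3   0.  180. ]
[(array([260., 188.]), 0.44, array([ 0.661, -0.   ,  0.174]))]
0.0 [0.475 0.142 0.174] [206. 260.] in tool mm [12. 53. 73.]
0.2 [0.481 0.176 0.174] [193. 258.] in tool mm [ 1. 21. 73.]
0.4 [0.493 0.208 0.174] [180. 253.] in tool mm [ -3. -13.  73.]
0.6 [0.512 0.237 0.174] [170. 246.] in tool mm [ -1. -48.  73.]
0.8 [0.536 0.261 0.174] [160. 237.] in tool mm [  8. -81.  73.]
1.0 [0.565 0.281 0.174] [153. 226.] in tool mm [  23. -111.   73.]
1.2 [0.596 0.294 0.174] [149. 214.] in tool mm [  45. -138.   73.]
1.4 [0.63  0.3   0.174] [147. 202.] in tool mm [  71. -161.   73.]
1.6 [0.664 0.3   0.174] [147. 189.] in tool mm [ 101. -177.   73.]
```

Emit:
drive_tool(
  linear=[
    [-1.5,-18,0],
    [-1.5,-18,0],
    [1,-18,0],
    [3,-18,0],
    [5,-17,0],
    [6.5,-17,0],
    [8,-16,0],
    [0,0,0],
  ],
  rot=[
    [0,0,6],
    [0,0,6],
    [0,0,0],
    [0,0,0],
    [0,0,0],
    [0,0,0],
    [0,0,0],
    [0,0,0],
  ],
  hand=[0,0,0,0,0,0,0,0],
)

```text
t: 6.0
tcp_pos: [0.5807, 0.2811, 0.2481]
tool_rot: [0.94, -0.341, -0.001, 0.003]
force: [0.8, 0.6, 1.1]
finger_gap: -0.0
```

```bash
python3 kn.py wrist; python3 -c "
from h import *
save(np.hstack([cv2.resize(cams.snapshot('wrist'),(400,300)),cv2.resize(cams.snapshot('top')[90:330,40:360],(400,300))]),'w3.png')"
```

```text
[ 0.28  0.62  1.43 -0.    1.1   2.55] [ 39.9  -0.2 179.7]
[(array([260., 290.]), 0.64, array([0.597, 0.295, 0.174]))]
0.0 [0.475 0.142 0.174] [687. 280.] in tool mm [  7. 174.  75.]
0.2 [0.481 0.176 0.174] [612. 314.] in tool mm [-10. 144.  75.]
0.4 [0.493 0.208 0.174] [538. 334.] in tool mm [-20. 111.  75.]
0.6 [0.512 0.237 0.174] [466. 341.] in tool mm [-24.  77.  75.]
0.8 [0.536 0.261 0.174] [396. 336.] in tool mm [-21.  43.  74.]
1.0 [0.565 0.281 0.174] [329. 319.] in tool mm [-12.  10.  74.]
1.2 [0.596 0.294 0.174] [264. 289.] in tool mm [  4. -20.  74.]
1.4 [0.63  0.3   0.174] [201. 244.] in tool mm [ 26. -47.  74.]
1.6 [0.664 0.3   0.174] [143. 184.] in tool mm [ 52. -69.  74.]
```

View pics/w3.png

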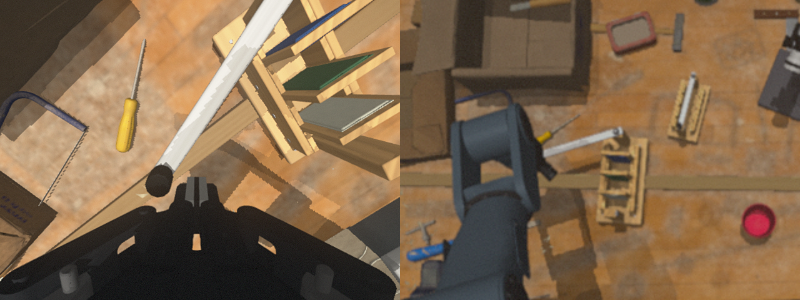

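The wrist view puts the knob at (250,288), so the keeper is at ≈1.2 rad, and all three panels are still standing. I'll back off, rise and go over the green panel.

Emit:
drive_tool(
  linear=[
    [0,12,0],
    [0,8,-20],
    [0,0,-35],
    [0,0,0],
  ],
  rot=[
    [0,0,0],
    [0,0,0],
    [0,0,0],
    [0,0,0],
  ],
  hand=[0,0,20,85],
)

```text
t: 6.53
tcp_pos: [0.5581, 0.262, 0.3018]
tool_rot: [0.94, -0.341, -0.008, 0.008]
force: [1.8, 0.3, 0.1]
finger_gap: 0.271
```

Run:
```python
from h import *
plan((.562,.1356,.29),np.radians(-4.5))
```

```text
tool shift [84.2 94.2 13. ] rotvec deg [  1.    0.9 -35.4] rows>= 5.1
```

Emit:
drive_tool(
  linear=[
    [21,23.5,2],
    [21,23.5,2],
    [21,23.5,2],
    [21,23.5,2],
    [0,0,0],
    [0,0,0],
    [0,0,0],
    [0,0,0],
    [0,0,0],
    [0,0,0],
    [0,0,0],
  ],
  rot=[
    [0,0,0],
    [0,0,0],
    [0,0,0],
    [0,0,0],
    [0.2,0.2,-6.5],
    [0.2,0.2,-6.5],
    [0.2,0.2,-6.5],
    [0.2,0.2,-6.5],
    [0.2,0.2,-6.5],
    [0,0,-3],
    [0,0,0],
  ],
  hand=[85,85,85,85,85,85,85,85,85,85,85],
)

```text
t: 7.45
tcp_pos: [0.5505, 0.1269, 0.2995]
tool_rot: [1.0, -0.021, 0.001, 0.0]
force: [0.9, 0.1, -0.0]
finger_gap: 0.998
```

Run:
```python
from h import *
k=K('wrist');im=cams.snapshot('wrist');save(im,'w4.png')
y=np.radians(-4.5);ex=np.array([np.cos(y),np.sin(y),0]);ey=np.array([-ex[1],ex[0],0]);C=np.array([.562,.1356,.15])
print('pred top rim corners',[proj('wrist',C+a*ex*.0035+b*ey*.03,k)[0].round(1) for a in(1,-1) for b in(1,-1)])
print(manip.sense()['finger_gap'])
plan((.562,.1356,.179),y)
```

```text
pred top rim corners [array([256.1, 229.8]), array([344.7, 232.9]), array([256.2, 239.7]), array([344.1, 242.8])]
0.991805775025745
tool shift [ 11.   -9.1 120.4] rotvec deg [ 0.  -0.1  2. ] rows>= 3.0
```

View pics/w4.png

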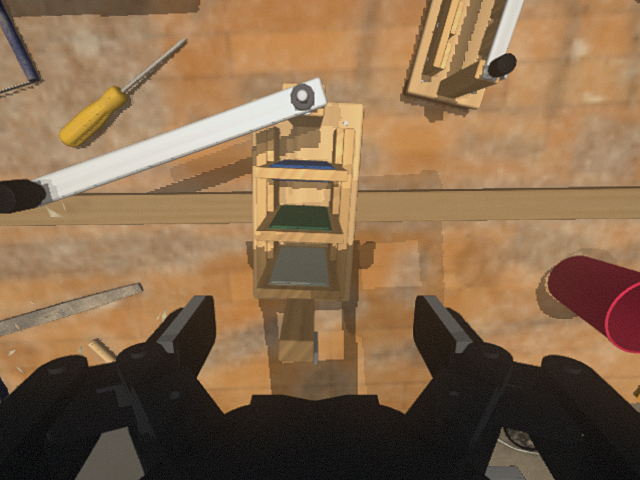

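The wrist view has the green top rim at columns 256–344, rows 232–242, within about 1 px of my prediction, and the bar is open to the left. Now I'll align and go down.

Emit:
drive_tool(
  linear=[
    [11,-9,10],
    [0,0,25],
    [0,0,20],
    [0,0,0],
  ],
  rot=[
    [0,0,2],
    [0,0,0],
    [0,0,0],
    [0,0,0],
  ],
  hand=[85,85,85,85],
)

```text
t: 7.83
tcp_pos: [0.5615, 0.1355, 0.2457]
tool_rot: [0.999, -0.043, 0.004, -0.0]
force: [-1.3, -0.8, -0.4]
finger_gap: 0.995
```

Run:
```python
from h import *
plan((.562,.1356,.179),np.radians(-4.5))
```

```text
tool shift [-0.  -0.1 66.7] rotvec deg [-0.  -0.5 -0.4] rows>= 1.7
```

Emit:
drive_tool(
  linear=[
    [0,0,20],
    [0,0,20],
    [0,0,15],
    [0,0,11],
    [0,0,0],
  ],
  rot=[
    [0,-0.5,-0.4],
    [0,0,0],
    [0,0,0],
    [0,0,0],
    [0,0,0],
  ],
  hand=[85,85,85,85,85],
)

```text
t: 8.25
tcp_pos: [0.5619, 0.1356, 0.1812]
tool_rot: [0.999, -0.041, 0.001, -0.0]
force: [-0.1, -0.1, -0.1]
finger_gap: 0.992
```

Run:
```python
from h import *
plan((.562,.1356,.179),np.radians(-4.5))
save(cams.snapshot('wrist'),'w5.png')
```

```text
tool shift [0.1 0.  2.2] rotvec deg [-0.  -0.1 -0.3] rows>= 0.1
```

View pics/w5.png

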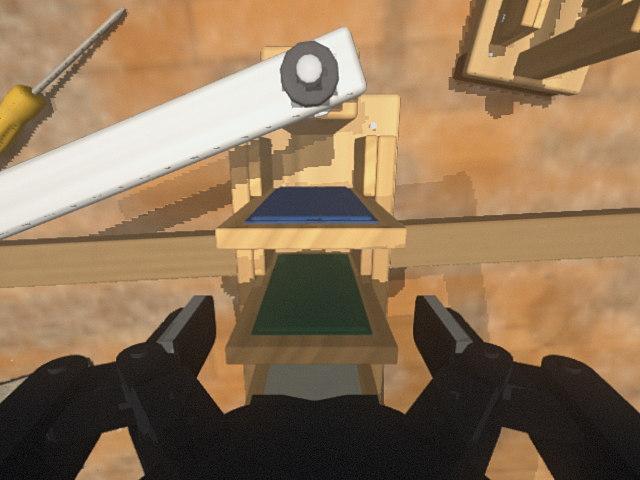

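The green panel sits centred between the pads (rim 228–398, pads 215–414). Closing now.

Emit:
drive_tool(
  linear=[
    [0,0,0],
    [0,0,0],
    [0,0,0],
    [0,0,0],
    [0,0,0],
    [0,0,0],
  ],
  rot=[
    [0,0,0],
    [0,0,0],
    [0,0,0],
    [0,0,0],
    [0,0,0],
    [0,0,0],
  ],
  hand=[60,50,50,50,50,50],
  force=45,
)

```text
t: 8.8
tcp_pos: [0.564, 0.1359, 0.187]
tool_rot: [0.999, -0.042, 0.005, -0.001]
force: [0.1, 0.6, -1.3]
finger_gap: 0.692
```

Emit:
drive_tool(
  linear=[
    [0,0,-6],
    [0,0,-12],
    [0,0,-14],
    [0,0,-14],
    [0,0,-14],
    [0,0,-14],
    [0,0,-14],
    [0,0,-14],
  ],
  rot=[
    [0,0,0],
    [0,0,0],
    [0,0,0],
    [0,0,0],
    [0,0,0],
    [0,0,0],
    [0,0,0],
    [0,0,0],
  ],
  hand=[50,50,50,50,50,50,50,50],
)

```text
t: 9.47
tcp_pos: [0.5621, 0.1356, 0.293]
tool_rot: [0.999, -0.042, 0.004, -0.0]
force: [-0.1, -0.2, -0.4]
finger_gap: 0.69
```

Run:
```python
from h import *
print(manip.sense()['q'].round(2))
a=cams.snapshot('side');b=cams.snapshot('top');np.save('s2.npy',a);np.save('t2.npy',b)
A=cv2.resize(a[125:285,210:330],(450,600),interpolation=2);B=cv2.resize(b[80:200,315:385],(350,600),interpolation=2)
save(np.hstack([A,B]),'cam.png')
for n in('side','top'):
  print(n,[(d['at'],round(d['score'],2)) for d in cams.spot_point('camera_lens',n)],[(d['at'],round(d['score'],2)) for d in cams.spot_point('camera_stand',n)])
```

```text
[0.04 0.48 1.57 0.   1.09 1.7 ]
side [([275.7, 169.4], 0.59)] [([292.0, 267.1], 0.71), ([276.5, 169.2], 0.17)]
top [([353.1, 147.7], 0.67)] [([339.9, 190.4], 0.64)]
```

View pics/cam.png

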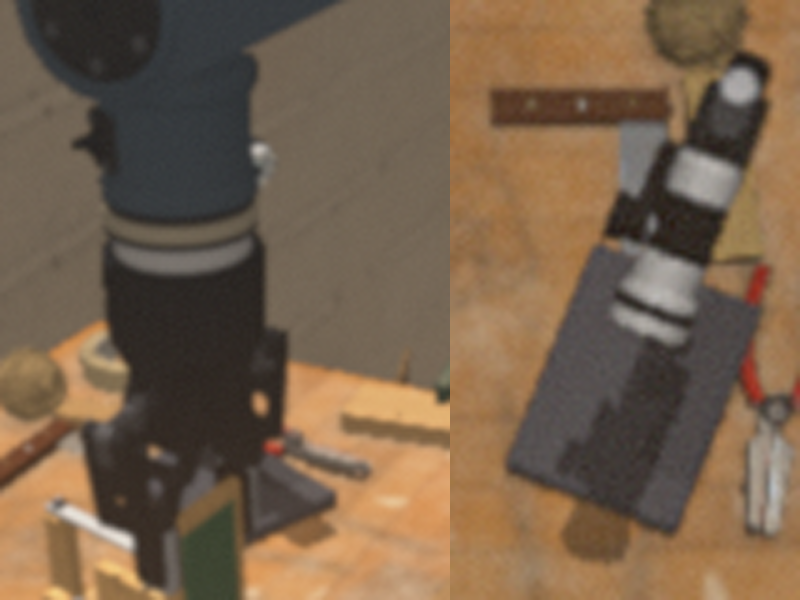

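The robot now blocks the side view. The top crop shows the stand's base corners at (327,173), (360,186), (377,142) and (344,129), with the tube front at about (355,146). I'll fit the camera's pose from these corners and the first unblocked pictures.

```bash
cat > fit.py <<'E'
from h import *
ks,kt=K('side'),K('top')
cr=[(326.6,173),(360,186.4),(377.4,142.4),(344,129)]
W=np.array([atz('top',u,.014,kt)[:2] for u in cr]); print(W.round(3),[np.linalg.norm(W[i]-W[(i+1)%4]).round(3) for i in range(4)])
C=W.mean(0); x=W[2]+W[3]-W[0]-W[1]; yaw=np.arctan2(x[1],x[0]); print('base centre',C.round(4),'yaw',np.degrees(yaw))
rs=np.array([252.8,145.2,284,175.5]); rt=np.array([346.6,112.5,372.7,146.8])
ph=np.linspace(0,2*np.pi,48)
def cyl(p):
    cx,cy,yw,z,a=p
    ex=R.from_euler('zy',[yw,-a]).as_matrix()   # columns x,y,z of lens frame; -a lifts x axis
    L=np.array([cx,cy,0])-np.array([np.cos(yw),np.sin(yw),0])*.058*np.cos(a); L[2]=z
    pts=np.array([(d,.02*np.cos(t),.02*np.sin(t)) for d in(0,.088) for t in ph])
    return L,ex,L+pts@ex.T
def rect(n,P,k): q=proj(n,P,k); return np.r_[q.min(0),q.max(0)]
def res(p):
    L,ex,P=cyl(p)
    l=np.r_[proj('side',L,ks)[0]-(275.7,169.7),proj('top',L,kt)[0]-(352.8,146)]
    return np.r_[(rect('side',P,ks)-rs)/2,(rect('top',P,kt)-rt)/2,l/2,(p[:2]-C)/.003,(p[2]-yaw)/.03]
if __name__=='__main__':
    for a0 in(.25,.37,.5):
        s=least_squares(res,[*C,yaw,.29,a0],x_scale=[.01,.01,.05,.01,.05]);p=s.x
        print(p.round(4),np.degrees(p[[2,4]]).round(1),'cost',s.cost.round(2),'sd tilt deg',np.degrees(np.sqrt(np.linalg.inv(s.jac.T@s.jac)[4,4])).round(1))
    L,ex,P=cyl(p); np.save('p.npy',p); print('lens',L.round(4)); print(s.fun.round(1))
    im=np.load('side.npy');o=im[125:205,225:325];S=7
    big=cv2.resize(o,None,fx=S,fy=S,interpolation=2)
    big=np.ascontiguousarray(big)
    for a,c in((14,(255,0,0)),(np.degrees(p[4]),(255,255,0)),(29,(0,255,255))):
        L,ex,P=cyl([*p[:4],np.radians(a)]); q=(proj('side',[L,L+ex[:,0]*.088],ks)-(225,125)+.5)*S
        cv2.line(big,*[tuple(int(v) for v in u) for u in q],c,1)
    L,ex,P=cyl(p); q=((proj('side',P,ks)-(225,125)+.5)*S).astype(np.int32)
    cv2.polylines(big,[q[:48],q[48:]],True,(255,255,0),1)
    save(big,'lensfit.png')
E
python3 fit.py
```

```text
[[ 0.739 -0.183]
 [ 0.697 -0.28 ]
 [ 0.831 -0.337]
 [ 0.873 -0.238]] [np.float64(0.106), np.float64(0.145), np.float64(0.108), np.float64(0.146)]
base centre [ 0.7847 -0.2596] yaw -22.685328006238656
[ 0.7871 -0.2563 -0.3979  0.2885  0.3628] [-22.8  20.8] cost 5.61 sd tilt deg 6.1
[ 0.7871 -0.2563 -0.3979  0.2885  0.3629] [-22.8  20.8] cost 5.61 sd tilt deg 6.1
[ 0.7871 -0.2563 -0.3979  0.2885  0.3629] [-22.8  20.8] cost 5.61 sd tilt deg 6.1
lens [ 0.7371 -0.2353  0.2885]
[ 0.7  0.3  0.4  0.2 -0.5 -1.9  1.1  1.1  1.5 -0.   0.2 -0.1  0.8  1.1
 -0.1]
```

View pics/lensfit.png

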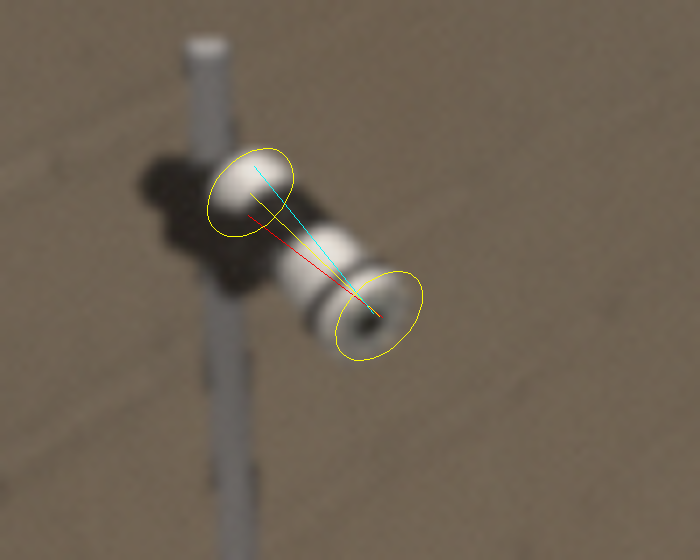

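Run:
```python
from fit import *
im=np.load('side.npy').astype(np.float32).mean(2); p=np.load('p.npy');L,ex,P=cyl(p)
a,b=proj('side',[L,L+ex[:,0]*.088],ks); d=(b-a)/np.linalg.norm(b-a);n=np.array([-d[1],d[0]])
print(a,b,np.linalg.norm(b-a),'n',n)
bg=np.median(im[125:205,280:325]);print('bg',bg)
t=np.arange(-10,10.5,1);print('t  ',*[f'{v:4.0f}' for v in t])
for s in np.arange(-5,30,1.):
    q=(a+d*s)+n*t[:,None]
    v=cv2.remap(im,q[:,0].astype(np.float32)[None],q[:,1].astype(np.float32)[None],1)[0]-bg
    print(f'{s:4.0f}',*[f'{int(x):4d}' for x in v])
for aa in(14,18,22,26,29):
    l,e,_=cyl([*p[:4],np.radians(aa)]);u,w=proj('side',[l,l+e[:,0]*.088],ks);print(aa,np.degrees(np.arctan2(*(w-u)[::-1])).round(1))
```

```text
[[ 0.739 -0.183]
 [ 0.697 -0.28 ]
 [ 0.831 -0.337]
 [ 0.873 -0.238]] [np.float64(0.106), np.float64(0.145), np.float64(0.108), np.float64(0.146)]
base centre [ 0.7847 -0.2596] yaw -22.685328006238656
[278.72495184 169.67039005] [260.33420284 152.09072865] 25.44138642887638 n [ 0.69098677 -0.72286741]
bg 97.333336
t    -10   -9   -8   -7   -6   -5   -4   -3   -2   -1    0    1    2    3    4    5    6    7    8    9   10
  -5    1    1    1    1    1    1    1    2    3    3    1    0    0    0    0    1    0    0    0    0    0
  -4    0    0    1    1    1    3    4    6   10   10    4    1    0    1    0    0    0    0    0    1    1
  -3    0    0    0    2    4    8    7   11   16   14    8    4    5    3    0    0    0    0    0    0    0
  -2    0    1    2    5   10   12    9    6    6    5    5    9   10    8    2    1    0    0    0    0    0
  -1    1    2    4    8   10    8   -2  -15  -22  -23  -11    3    9    9    9    7    4    0    0    0    0
   0    1    4   10   10    8    0  -17  -37  -50  -47  -25   -4    6    9   13   16    6    0    0   -1    0
   1    2    7  
[... 2523 characters left out ...]
  -61  -60  -59  -59  -59  -53  -38  -27  -20  -11    1   23   51   68   62   40   10    0   -1   -1
  25  -61  -61  -62  -60  -59  -57  -35   -8   15   31   43   58   80   99  101   88   51   14    0   -2   -1
  26  -62  -61  -61  -60  -59  -47  -18   20   49   68   86  102  114  120  114   90   49   12   -1   -1    0
  27  -60  -61  -61  -59  -54  -35    0   36   62   81   98  115  124  125  115   83   41    6    0    0    0
  28  -61  -62  -62  -58  -51  -28    9   40   65   83   99  114  124  122  105   71   26    4    0   -1    0
  29  -62  -61  -62  -59  -52  -32    1   33   59   79   92  107  111  101   79   44   12    0   -1    0    0
14 -142.8
18 -138.9
22 -135.2
26 -131.6
29 -129.0
```

```bash
cat > tgt.py <<'E'
from fit import *
a=np.radians(24.5); yaw=np.radians(-22.7)
def f(q):
    L,ex,P=cyl([q[0],q[1],yaw,q[2],a])
    return np.r_[proj('side',L,ks)[0]-(276.7,170.2),(proj('top',L,kt)[0]-(352.8,146))/2,(q[:2]-C)/.003]
q=least_squares(f,[*C,.29]).x; L,ex,_=cyl([q[0],q[1],yaw,q[2],a]); print(f(q).round(1)); print('lens',L.round(4))
def pose(dist,dz=.092):
    T=ex@np.diag([1,-1,-1.]); Pc=L-dist*ex[:,0]; return Pc-T@[0,0,dz],R.from_matrix(T),Pc
E
python3 - <<'E'
from tgt import *
for d in(.23,.15):
    p,r,Pc=pose(d); print(d,'tcp',p.round(4),'pc',Pc.round(4)); plan(p,rot=r)
s=manip.sense();print(s['tcp_pos'],s['finger_gap'])
# panel in hand via wrist: green region
k=K('wrist');T=R.from_quat(s['tool_rot']);cams.snapshot('wrist')
d=cams.regions_of('green_lacquer','wrist');print([(x['rect'],round(x['score'],2)) for x in d])
for dz in(.086,.092,.098):
    print(dz,[proj('wrist',s['tcp_pos']+T.apply((x,y,dz-z)),k)[0].round(1) for x,y,z in((.0055,.021,.046),(.0055,-.021,.046),(.0055,-.021,-.046))])
E
```

```text
[[ 0.739 -0.183]
 [ 0.697 -0.28 ]
 [ 0.831 -0.337]
 [ 0.873 -0.238]] [np.float64(0.106), np.float64(0.145), np.float64(0.108), np.float64(0.146)]
base centre [ 0.7847 -0.2596] yaw -22.685328006238656
[ 1.5  0.   0.3 -0.5  1.2  1. ]
lens [ 0.7396 -0.2363  0.2863]
0.23 tcp [ 0.5083 -0.1476  0.282 ] pc [ 0.5465 -0.1476  0.1983]
tool shift [-29.4 286.5   8.5] rotvec deg [ 5.7 23.6 17.6] rows>= 7.2
0.15 tcp [ 0.5755 -0.1784  0.3126] pc [ 0.6136 -0.1784  0.2289]
tool shift [ 40.2 311.7 -21.8] rotvec deg [ 5.7 23.6 17.6] rows>= 7.9
[0.56155938 0.13551348 0.29086287] 0.689443329557154
[([256.6, 254.2, 371.1, 336.5], 0.76)]
0.086 [array([370.4, 326.7]), array([256.5, 326.7]), array([280.6, 251.5])]
0.092 [array([367.9, 318.6]), array([259.1, 318.7]), array([281.5, 248.7])]
0.098 [array([365.6, 311.2]), array([261.5, 311.3]), array([282.4, 246.1])]
```

Emit:
drive_tool(
  linear=[
    [0,0,-20],
    [0,0,-30],
    [0,0,-20],
    [-3,28,0],
    [-3,28,0],
    [-3,28,0],
    [-3,28,0],
    [-3,28,0],
    [-3,28,0],
    [-3,28,0],
    [-3,28,0],
    [-3,28,0],
    [-3,28,0],
  ],
  rot=[
    [0,0,0],
    [0,0,0],
    [0,0,0],
    [0,0,0],
    [0,0,0],
    [0,0,0],
    [0,0,0],
    [0,0,0],
    [0,0,0],
    [0,0,0],
    [0,0,0],
    [0,0,0],
    [0,0,0],
  ],
  hand=[50,50,50,50,50,50,50,50,50,50,50,50,50],
)

```text
t: 10.95
tcp_pos: [0.5048, -0.1464, 0.3516]
tool_rot: [0.999, -0.036, -0.008, -0.002]
force: [0.9, -0.8, -0.5]
finger_gap: 0.696
```

Emit:
drive_tool(
  linear=[
    [0,0,0],
    [0,0,0],
    [0,0,0],
    [0,0,0],
    [0,0,0],
    [0,0,0],
    [0,0,0],
  ],
  rot=[
    [1,4,3],
    [1,4,3],
    [1,4,3],
    [1,4,3],
    [1,4,3],
    [0.7,3.6,2.6],
    [0,0,0],
  ],
  hand=[50,50,50,50,50,50,50],
)

```text
t: 11.53
tcp_pos: [0.5027, -0.1546, 0.3451]
tool_rot: [0.958, -0.201, 0.201, -0.044]
force: [0.1, -0.6, -1.2]
finger_gap: 0.689
```

Run:
```python
from tgt import *
s=manip.sense();print(s['tcp_pos'],s['q'].round(2),s['finger_gap'])
for d in(.23,.15):
    p,r,Pc=pose(d,.085); plan(p,rot=r)
k=K('wrist');T=R.from_quat(s['tool_rot']);cams.snapshot('wrist')
for l in('green_lacquer','camera_lens'):
  print(l,[(x['rect'],round(x['score'],2)) for x in cams.regions_of(l,'wrist')])
```

```text
[[ 0.739 -0.183]
 [ 0.697 -0.28 ]
 [ 0.831 -0.337]
 [ 0.873 -0.238]] [np.float64(0.106), np.float64(0.145), np.float64(0.108), np.float64(0.146)]
base centre [ 0.7847 -0.2596] yaw -22.685328006238656
[ 1.5  0.   0.3 -0.5  1.2  1. ]
lens [ 0.7396 -0.2363  0.2863]
[ 0.50270343 -0.15462282  0.34514434] [-0.61  0.25  1.85  0.36  0.74  1.14] 0.6890557859887468
tool shift [-21.2   1.8  67.1] rotvec deg [ 0.2  0.8 -1. ] rows>= 1.8
tool shift [58.7  0.4 66. ] rotvec deg [ 0.2  0.8 -1. ] rows>= 2.2
green_lacquer [([256.3, 252.4, 372.3, 336.2], 0.66)]
camera_lens [([229.6, 250.9, 397.5, 362.6], 0.4)]
```

Emit:
drive_tool(
  linear=[
    [0,0,22],
    [0,0,22],
    [0,0,21],
    [14,0,0],
    [14,0,0],
    [12,0,0],
    [10,0,0],
    [0,0,0],
    [0,0,0],
  ],
  rot=[
    [0.2,0.8,-1],
    [0,0,0],
    [0,0,0],
    [0,0,0],
    [0,0,0],
    [0,0,0],
    [0,0,0],
    [0,0,0],
    [0,0,0],
  ],
  hand=[50,50,50,50,50,50,50,50,50],
)

```text
t: 12.43
tcp_pos: [0.5842, -0.1758, 0.3044]
tool_rot: [0.96, -0.183, 0.207, -0.04]
force: [-0.7, 0.7, -0.4]
finger_gap: 0.694
```

Run:
```python
from tgt import *
s=manip.sense();T=R.from_quat(s['tool_rot'])
p,r,Pc=pose(.15,.085); plan(p,rot=r)
a=cams.snapshot('side')
print('side green',[(np.round(x['at'],1),round(x['score'],2)) for x in cams.spot_point('green_panel_center','side')],[(np.round(x['rect']),round(x['score'],2)) for x in cams.regions_of('green_panel','side')],[(np.round(x['at'],1),round(x['score'],2)) for x in cams.spot_point('camera_lens','side')])
for dz in(.078,.085,.092): print(dz,proj('side',s['tcp_pos']+T.apply((0,0,dz)))[0].round(1))
b=cams.snapshot('top')
print('top green',[(np.round(x['at'],1),round(x['score'],2)) for x in cams.spot_point('green_panel_center','top')],[(np.round(x['at'],1),round(x['score'],2)) for x in cams.spot_point('camera_lens','top')])
np.save('s3.npy',a)
A=cv2.resize(a[120:300,220:370],(500,600),interpolation=2)
for dz,c in((.085,(255,0,0)),):
    m=s['tcp_pos']+T.apply((0,0,dz))
    cs=[m+T.apply((.0035*0,y,z)) for y,z in((.03,.055),(-.03,.055),(-.03,-.055),(.03,-.055))]
    q=((proj('side',cs+[L,L-.15*ex[:,0]])-(220,120)+.5)*10/3).astype(np.int32)
    cv2.polylines(A,[q[:4]],True,c,1); cv2.line(A,*[tuple(int(v) for v in u) for u in q[4:]],(255,255,0),1)
B=cv2.resize(b[90:270,300:390],(300,600),interpolation=2)
save(np.hstack([A,B]),'fin.png')
```

```text
[[ 0.739 -0.183]
 [ 0.697 -0.28 ]
 [ 0.831 -0.337]
 [ 0.873 -0.238]] [np.float64(0.106), np.float64(0.145), np.float64(0.108), np.float64(0.146)]
base centre [ 0.7847 -0.2596] yaw -22.685328006238656
[ 1.5  0.   0.3 -0.5  1.2  1. ]
lens [ 0.7396 -0.2363  0.2863]
tool shift [-3.2  4.2 -4.1] rotvec deg [0.  0.2 1.1] rows>= 0.2
side green [(array([307.7, 208.5]), 0.65)] [(array([292., 193., 328., 231.]), 0.74)] [(array([276.4, 172.1]), 0.79)]
0.078 [310.  204.7]
0.085 [309.  206.8]
0.092 [308.  208.9]
top green [(array([329.6, 197.4]), 0.47)] [(array([354., 146.]), 0.96)]
```

View pics/fin.png

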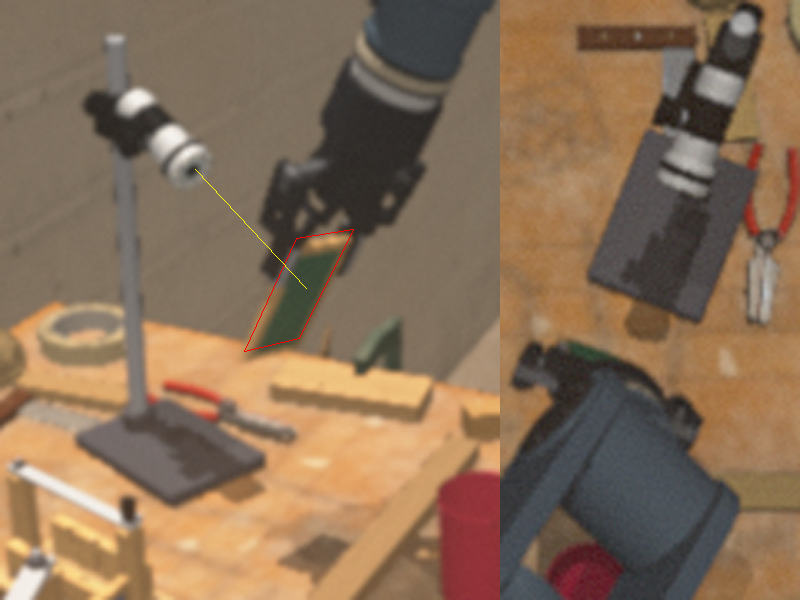

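The panel matches the predicted outline, squarely held and facing the lens. The tube's edges in the side profile suggest a tilt nearer 26°, so I'll apply a small final correction.

```bash
sed -i 's/24.5/26/;s/170.2)/170.6)/' tgt.py; python3 - <<'E' | tail -4
from tgt import *
p,r,Pc=pose(.15,.088); print('lens',L,'pc',Pc); plan(p,rot=r)
E
```

```text
[ 1.4  0.   0.3 -0.5  1.1  1. ]
lens [ 0.74   -0.2366  0.285 ]
lens [ 0.73996794 -0.23662076  0.28497957] pc [ 0.61559218 -0.17873485  0.22431746]
tool shift [-4.3  5.1 -1.5] rotvec deg [0.6 1.6 1. ] rows>= 0.3
```

Emit:
drive_tool(
  linear=[
    [-2,2.5,-1],
    [-2,2.5,-0.5],
    [0,0,0],
    [0,0,0],
    [0,0,0],
    [0,0,0],
  ],
  rot=[
    [0.3,0.8,0.5],
    [0.3,0.8,0.5],
    [0,0,0],
    [0,0,0],
    [0,0,0],
    [0,0,0],
  ],
  hand=[50,50,50,50,50,50],
)

```text
t: 13.28
tcp_pos: [0.5761, -0.1782, 0.3039]
tool_rot: [0.955, -0.192, 0.221, -0.044]
force: [0.3, 0.7, -0.5]
finger_gap: 0.69
```

```bash
python3 - <<'E' | tail -8
from tgt import *
s=manip.sense();T=R.from_quat(s['tool_rot'])
p,r,Pc=pose(.15,.088); plan(p,rot=r)
print('qd',s['qd'].round(3),s['finger_gap'])
cams.snapshot('side')
print([(np.round(x['at'],1),round(x['score'],2)) for x in cams.spot_point('green_panel_center','side')],'pred',proj('side',s['tcp_pos']+T.apply((0,0,.088)))[0].round(1))
for l,z,n in(('white_panel_center',.095,'side'),('blue_panel_center',.095,'side'),('red_cup',0,'side'),('sanding_block',0,'side')):
    print(l,[(np.round(x['at'],1),round(x['score'],2)) for x in cams.spot_point(l,n)])
E
```

```text
lens [ 0.74   -0.2366  0.285 ]
tool shift [0.8 0.2 0.8] rotvec deg [-0. -0.  0.] rows>= 0.0
qd [-0.001 -0.002 -0.004 -0.005  0.003  0.003] 0.6900807915269386
[(array([306.9, 207.9]), 0.82)] pred [311.1 207.5]
white_panel_center [(array([282.3, 335.9]), 0.86)]
blue_panel_center [(array([249.7, 317.5]), 0.71)]
red_cup [(array([363.5, 299.2]), 0.72)]
sanding_block [(array([418.5, 257.9]), 0.84)]
```

```bash
python3 - <<'E' | tail -3
from tgt import *
s=manip.sense();T=R.from_quat(s['tool_rot']);im=cams.snapshot('side')
hsv=cv2.cvtColor(im,cv2.COLOR_RGB2HSV);m=((hsv[...,0]>45)&(hsv[...,0]<90)&(hsv[...,1]>70)).astype(np.uint8);m[:, :285]=0;m[:,335:]=0;m[:180]=0;m[240:]=0
n,lab,st,ce=cv2.connectedComponentsWithStats(m);i=1+np.argmax(st[1:,4]);print('green blob',st[i],ce[i].round(1))
M=s['tcp_pos']+T.apply((0,0,.088))
for sx in(-1,1):
    q=proj('side',[M+T.apply((sx*.0055,y,z)) for y,z in((.021,.046),(-.021,.046),(-.021,-.046),(.021,-.046))]);print(sx,q.round(1).tolist(),q.mean(0).round(1))
E
```

```text
green blob [319 199   1   1   1] [319. 199.]
-1 [[311.1, 221.1], [299.3, 223.5], [313.7, 195.9], [325.6, 194.1]] [312.4 208.7]
1 [[308.7, 218.3], [296.9, 220.6], [311.0, 193.0], [323.0, 191.3]] [309.9 205.8]
```

```bash
python3 - <<'E' | tail -3
from tgt import *
im=cams.snapshot('side').astype(int)
d=im[...,1]-im[...,0];m=((d>8)).astype(np.uint8);m[:,:285]=0;m[:,338:]=0;m[:185]=0;m[240:]=0
n,lab,st,ce=cv2.connectedComponentsWithStats(m);i=1+np.argmax(st[1:,4]);print('green blob',st[i],ce[i].round(1))
for u in(307,312):print(u,im[208,u])
E
```

```text
green blob [301 197  22  26 215] [311.6 208.8]
307 [84 82 58]
312 [61 73 54]
```

Run:
```python
from station import order
print(order.sign_off())
```

```text
the job is handed in; nothing more can be done
None
```

I handed the job in at about 13 s of the 51 s allowed, with the green panel held in front of the inspection camera. No verdict is reported, so whether it passed is unknown.

- **Bar:** I pushed the knob sideways with the closed fingers until the keeper stood at about 1.2 rad; at that point I measured it from the wrist camera, and it was still open in the final pictures.
- **Panel:** I gripped the green panel by its two side edges at 45 N and lifted it straight up out of its slot. I then turned it square to the lens, 150 mm away.

**Last checks**
- **Arm and grip:** the arm was still and within 1 mm of its computed target. The fingers stood at about 59 mm, which fits the 60 mm panel.
- **Panel position:** the green face in the side view was centred at (311.6, 208.8), against (312.4, 208.7) predicted.
- **Other things:** the white and blue panels, the cup and the block were detected within about 3 px of where they were at the start.

**What disagreed or stayed uncertain**
- The network's point for the green panel's centre was about 4 px off my prediction, but the green area itself agreed within 1 px.
- The camera's tilt is the least certain number. The outline fit gave 20.8°, but the edges of the tube suggested about 26°, and I used 26°. I think that is good to about 2°, against the 10° allowed.
- I did not check again that the panel was square and centred after the last correction of a few millimetres and 2°.

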